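Load the tilting drain head

TASK

Push the two dark grey filter cups onto the tapered spigots of the drain stand, the thick cup on the thick spigot and the thin cup on the thin one, each fully home against its flange so that it holds by friction. Once both are on, push the lever at the side of the stand over towards the front, down to its stop, so that the cups hang over the drip tray, and leave the other things on the bench where they are.

Things in the scene. Friction and masses are not known exactly. Their poses are not given: they have to be found in the camera images.
- wide_cup: thick dark grey filter cup, standing upright on the bench: 38 mm diameter, 85 mm tall, 0.05 kg. Origin at the centre of its open lower end, z axis up along the cup. Lower 32 mm: socket with a tapered bore, 26 mm diameter at the mouth, narrowing by 5 degrees per side. Solid drum from 32 mm to 85 mm above the origin: grip here
- narrow_cup: thin dark grey filter cup of the same shape: 28 mm diameter, 85 mm tall, 0.04 kg, bore 18 mm diameter at the mouth; origin, z axis and grip zone as for the thick cup. The two cups swap places between runs
- stand: fixed metal drain stand. Origin on the bench under the pivot axis, midway between the bearing cheeks (at y = +-92 mm); front is -x, y along the pivot axis, z up. Drip tray 200 x 170 mm, 18 mm high, reaching 150 mm in front of the origin. The pivot axis is 140 mm above the bench
- wide_seat (a point): centre of the flange (38 mm diameter) of the thick spigot, 18 mm from the pivot axis, at y = +50 mm of the stand. z axis: the spigot's axis, which crosses the pivot axis; y axis: along the pivot. The tapered spigot stands 28 mm out of the flange, tip 12 mm diameter. Four sprung ribs grip the bore over the last 14 mm: the push rises to 5 to 10 N, then the rim meets the flange
- narrow_seat (a point): the same for the thin spigot, at y = -50 mm of the stand; flange 30 mm diameter, spigot 28 mm long, tip 6 mm diameter. A cup is home when its origin lies at its seat and the z axes agree
- lever_grip (a point): middle of the lever's black cross bar (16 mm thick, 66 mm long along the pivot axis, 115 mm from the pivot axis, 145 mm to the +y (left) side of the stand's origin). The lever stands 30 degrees behind the spigots. Nothing else is beside the bar, it can be pushed from behind with closed fingers
- head (a joint): turn of the tilting head about its pivot, rad. At 0 the spigots lean 25 degrees from vertical towards the stand's front (-x); larger values lean them further forward and down. Starts between 0 and 0.3; the stop is at 1.92, where the spigots point 45 degrees below level. A stiff hinge (0.45 N m, about 4 N at the bar): it stays where it is left
- petri: bystander: covered round dish, 62 mm diameter, 14 mm high; origin at the centre of its underside
- small_bottle: bystander: small bottle with a red cap, 44 mm diameter, 85 mm high; origin at the centre of its underside
- capped_tube: bystander: capped tube, 34 x 113 x 35 mm, lying; origin at the centre of its underside

How it is judged:
By the outcome, as a careful person would: the job done as asked, in the order asked, and still so for the second after the job is handed in, with the robot touching nothing.
It also fails if it takes over 62 s, if anything falls off the work surface, if the arm or the gripper's body presses on something with over 40 N, if the wrist force passes 120 N, or if a joint passes its speed limit or range.

ROBOT

A 6-joint arm with a two-finger parallel gripper is mounted at the origin on a cart in front of the work surface, level with it; the furniture and walls round the work are solid. World frame = base frame: x ahead of the robot, y to its left, z up, the work surface at z = 0. Lengths are in m, angles in rad, forces in N, time in s.
With the tool pointing down it reaches from about 0.375 to 0.975 m from the base axis. Payload 3.8 kg.
Tool frame: the origin (TCP) lies midway between the tips of the shut fingers; the grasp point (between the pads) lies 19 mm behind it; z points along the fingers, y is the line along which they close (so a half turn about z gives the same grasp; the last joint's range is limited). The gripper opens to 85 mm and grips with 20 to 120 N. Pads are 22 mm wide; open, the fingers measure 114 mm over their backs; the gripper's body (76 mm by 85 mm) begins 54 mm behind the grasp point. The pads swing forward as they close: fully open they stand 13 mm farther back than shut.
Start: joints at [1.207, 0.264, 1.604, -0, 1.274, -0.037], TCP at [0.217, 0.639, 0.231] pointing down, gripper open.
Joint ranges: [-2.63, 2.63], [-0.94, 2.18], [0.31, 2.57], [-1.31, 4.45], [0, 2.66], [-2.55, 2.55]. Speed limits (rad/s): [2.57, 2.57, 3.14, 3.14, 3.14, 3.14].

INTERFACE

Orientations are given as a rotation vector (axis times angle).
In Python, from workcell import bot, read_camera, camera_info, ticket gives the robot as it stands.
- The arm moves only by the tool servo_tool, never from a script. Its argument "targets" is a list of rows, each an object of numbers: "hand": the closure, from -1 (fully open) to 1 (shut); "x", "y", "z": the shift along the tool's x, y, z as a fraction of full scale; "roll": the turn about the tool's z as a fraction of full scale. In form: [{"hand": .., "x": .., "y": .., "z": .., "roll": ..}, ...]. A call has 1 to 10 rows; each row is the pose to reach, as a shift and turn from the pose commanded when the call began, along the tool's axes at that moment, turning the shorter way round; what a row does not reach only later rows make up. Full scale, the value 1, is 50 cm for a shift and 180 degrees for a turn. A row lasts 1/12 s, in which the tool goes at most 41.7 mm and 7.16 degrees, less where a joint would pass 70% of its speed; a pose out of reach is approached as far as the arm can. A call with a number of a shift or a turn outside -1 to 1 is refused whole. A call with a gripper value outside its range is refused whole. The fingers move at their own pace and stop on an object; "grip_force" is the grip in N (left out, the last holds). Time passes only in rows, so rows that repeat a pose let the fingers close. It gives the time, the measured TCP pose, the force, the opening and the grip force at its end, in the units of the state.
- bot.read_state(): the state, without advancing time (a new reading comes with each control period).
- read_camera(name): name is "side" or "top"; returns the picture (480x640x3 uint8, red, green, blue); there is no depth.
- camera_info(name): a dict with "fx", "fy", "cx", "cy" (pixels), "eye" and "orientation" of the camera in the world. Camera axes: x right, y down, z forward; pixel columns grow to the right and rows downward; lengths in m; the calibration is good to about 2 mm. A picture is of the moment at which its call begins. camera_info takes no time and is no camera call.
- ticket.finish_job(): hands the job in; it is judged then, once.
The state is a dict: "time": time; "q": joint angles; "joint_vel": joint speeds; "joint_torque": joint torques, N m; "tool_pos": TCP position; "tcp_rot": TCP orientation; "wrist_force": force on the tool from outside, world axes, zero at the start; "torque": the same for the moment, N m; "width": opening from 0.0 (shut) to 1.0 (fully open); "grip_force": force on a finger pad.
Only numpy, scipy, OpenCV 4.12 (cv2) and the standard library are available. Lean on these libraries where they do the work, as an engineer would, in place of code of your own. Each camera call takes 0.05 s, during which the arm holds its last target. There are 200 camera calls.

## Working session

There is one attempt and no reset: what is moved stays moved. The work goes in short steps, Python scripts to look and compute and a tool call to move; the robot and the scene stay as the last step left them, time stands still between calls to the robot, and variables do not carry over. Pictures are saved under pics/ and viewed, at most 10 in all, crops included, and the job is handed in when it is done.

Besides the shell and the picture viewer there is one more tool, called after "Emit:" as name(argument=value, ...) on one line, values as JSON. servo_tool: Moves the arm, as the interface text tells. Its arguments: {"type":"object","properties":{"targets":{"type":"array"},"grip_force":{"type":"number"}},"required":["targets"]}

```bash
mkdir -p pics; ls; python3 - <<'E'
from workcell import bot, read_camera, camera_info
import cv2
for n in("side","top"):
    cv2.imwrite(f"pics/{n}0.png",read_camera(n)[:,:,::-1]); print(n,camera_info(n))
print(bot.read_state())
E
```

```text
pics
side {'fx': 477.71454167771805, 'fy': 477.71454167771805, 'cx': 315.1647280530307, 'cy': 237.33927559678202, 'eye': array([ 0.4865137 , -0.85456751,  0.74146029]), 'orientation': array([-2.1678792 ,  0.07751556, -0.04591588])}
top {'fx': 571.3002150044495, 'fy': 571.3002150044495, 'cx': 309.5740620901014, 'cy': 235.36279802155744, 'eye': array([ 0.34529943, -0.02340476,  1.49957289]), 'orientation': array([-2.13374188,  2.15881655, -0.17532095])}
{'time': 0.1, 'q': array([ 1.20708712e+00,  2.64704935e-01,  1.60526067e+00,  9.19425590e-06,
        1.27372175e+00, -3.68977457e-02]), 'joint_vel': array([-0.00030936,  0.00016954, -0.00233694,  0.00016757, -0.00059501,
        0.00103046]), 'joint_torque': array([ 9.61973200e-06, -5.16707468e+01, -3.68587661e+01, -1.00118532e-04,
        6.43140200e-03,  2.97309850e-05]), 'tool_pos': array([0.21644755, 0.63863874, 0.23005572]), 'tcp_rot': array([-0.51100745, -3.09932134,  0.00322137]), 'wrist_force': array([-0.42759043, -0.24627297,  0.01022205]), 'torque': array([0.00918888, 0.02806004, 0.07109393]), 'grip_force': 0.0, 'width': 1.001581477286795}
```

View pics/side0.png

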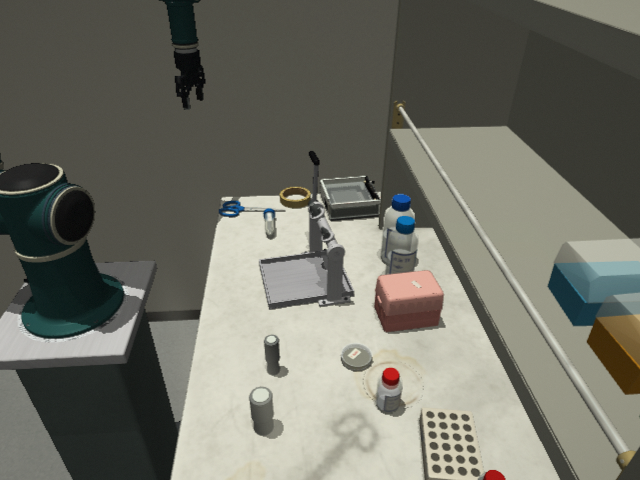

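View pics/top0.png

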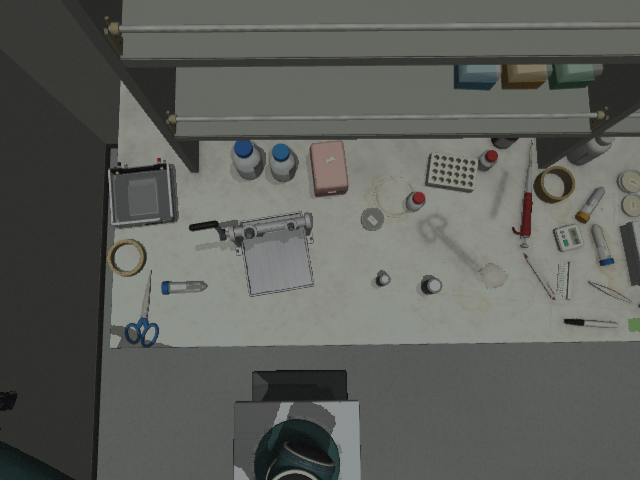

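Side view: narrow cup around (272,355), wide cup around (262,410), stand around (320,240), lever bar at (314,158). Top view: narrow cup (383,279), wide cup (431,286), stand around (275,240), bar at (204,226). I'll zoom in for exact pixels.

```bash
cat > h.py <<'E'
import numpy as np, cv2
from scipy.spatial.transform import Rotation as R
from scipy.optimize import least_squares
from workcell import bot, read_camera, camera_info
C={n:camera_info(n) for n in("side","top")}
def proj(n,P):
    c=C[n]; p=(np.atleast_2d(P)-c["eye"])@R.from_rotvec(c["orientation"]).as_matrix()
    return np.c_[c["fx"]*p[:,0]/p[:,2]+c["cx"],c["fy"]*p[:,1]/p[:,2]+c["cy"]]
def tri(ps,pt):
    r=least_squares(lambda X:np.r_[proj("side",X)[0]-ps,proj("top",X)[0]-pt],[.5,0,.1]); return r.x,r.fun
def onz(n,uv,z):
    return least_squares(lambda X:proj(n,[X[0],X[1],z])[0]-uv,[.5,0]).x
def crop(img,x0,y0,w,h,s,step=10):
    o=cv2.resize(img[y0:y0+h,x0:x0+w],None,fx=s,fy=s,interpolation=cv2.INTER_CUBIC)
    for x in range(-(-x0//step)*step,x0+w,step):
        cv2.line(o,(int((x-x0+.5)*s),0),(int((x-x0+.5)*s),5),(0,0,255),1); cv2.putText(o,str(x),(int((x-x0+.5)*s)-8,14),0,.3,(0,0,255))
    for y in range(-(-y0//step)*step,y0+h,step):
        cv2.line(o,(0,int((y-y0+.5)*s)),(5,int((y-y0+.5)*s)),(0,0,255),1); cv2.putText(o,str(y),(6,int((y-y0+.5)*s)+3),0,.3,(0,0,255))
    return o
def pad(a,h,w): return cv2.copyMakeBorder(a[:h,:w],0,max(0,h-a.shape[0]),0,max(0,w-a.shape[1]),cv2.BORDER_CONSTANT)
E
python3 - <<'E'
from h import *
s=cv2.imread("pics/side0.png");t=cv2.imread("pics/top0.png")
cv2.imwrite("pics/a.png",np.hstack([pad(crop(s,253,145,105,165,3.6),594,400),pad(crop(s,240,330,55,110,5.4),594,300)]))
cv2.imwrite("pics/b.png",np.vstack([pad(crop(t,182,203,142,97,4.2),407,620),pad(crop(t,370,263,80,38,5),190,620)]))
E
```

```text
(no output)
```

View pics/a.png

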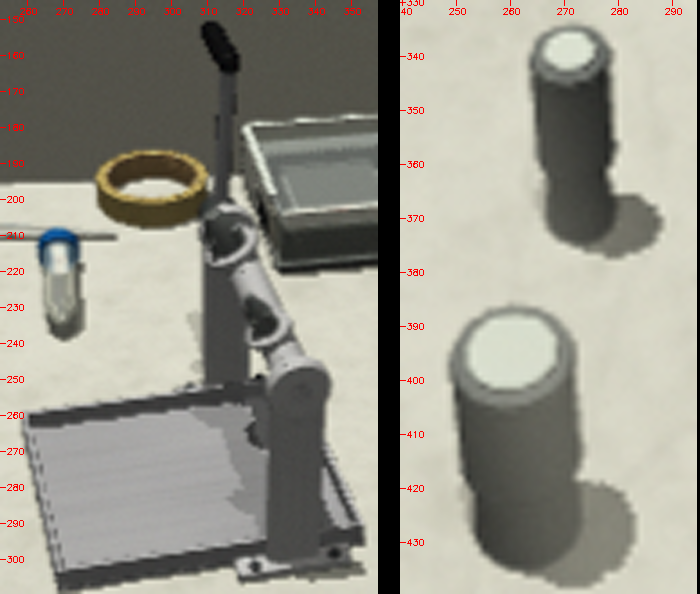

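View pics/b.png

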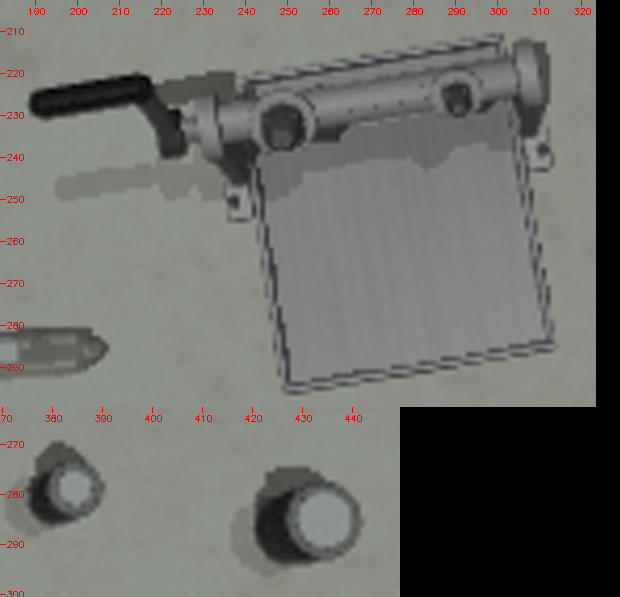

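```bash
python3 - <<'E'
from h import *
for nm,s,t in(("narrow top",(271,339.3),(384.5,278.9)),("wide top",(260.4,395.2),(434.1,284.9)),("bar",(313.9,157.6),(203.5,224))):
    x,f=tri(s,t); print(nm,x.round(4),f.round(2))
# near rail / shelf edge: pixel in side ends
def stand(p,pts):
    c,s=np.cos(p[2]),np.sin(p[2]); pts=np.atleast_2d(pts)
    return np.c_[p[0]+c*pts[:,0]-s*pts[:,1],p[1]+s*pts[:,0]+c*pts[:,1],pts[:,2]]
def pol(r,a,y): return [-r*np.sin(a),y,.14+r*np.cos(a)]
d=np.radians
obs=[("top",lambda h:[-.15,.1,.018],(249.5,295.5)),("top",lambda h:[-.15,-.1,.018],(313,285)),("top",lambda h:[.02,-.1,.018],(301.5,211)),("top",lambda h:[.02,.1,.018],(241.5,221)),
("side",lambda h:[-.15,.1,.018],(259.5,260)),("side",lambda h:[-.15,-.1,.018],(269.5,304)),
("side",lambda h:pol(.115,h-d(5),.145),(313.9,157.6)),("top",lambda h:pol(.115,h-d(5),.145),(203.5,224)),
("top",lambda h:pol(.018,h+d(25),.05),(250,232)),("top",lambda h:pol(.018,h+d(25),-.05),(290,225)),
("side",lambda h:pol(.018,h+d(25),.05),(316.4,210.6)),("side",lambda h:pol(.018,h+d(25),-.05),(326.9,232.8))]
fun=lambda p:np.concatenate([proj(n,stand(p,f(p[3])))[0]-uv for n,f,uv in obs])
r=least_squares(fun,[.65,.1,.1,.15],loss="soft_l1")
print("stand",r.x.round(4)); print(fun(r.x).reshape(-1,2).round(1).tolist())
np.save("stand.npy",r.x)
p=r.x
for nm,P in(("wseat",pol(.018,p[3]+d(25),.05)),("nseat",pol(.018,p[3]+d(25),-.05)),("bar",pol(.115,p[3]-d(5),.145))): print(nm,stand(p,P).round(4))
M=R.from_rotvec(bot.read_state()["tcp_rot"]).as_matrix();print(M.round(3))
# draw overlay
for n,b,box in(("side","pics/side0.png",(253,145,105,165,3.6)),("top","pics/top0.png",(182,203,142,97,4.2))):
    im=cv2.imread(b);o=crop(im,*box)
    for y,R1 in((.05,.019),(-.05,.015)):
        for rr,rad in((.018,R1),(.046,.006 if y>0 else .003)):
            a=p[3]+d(25);t=np.linspace(0,6.28,40)
            ctr=np.array(pol(rr,a,y));u=np.array([np.cos(a),0,np.sin(a)])
            q=proj(n,stand(p,ctr+rad*(np.cos(t)[:,None]*u+np.sin(t)[:,None]*[0,1,0])))
            q=((q-np.array(box[:2])+.5)*box[4]).astype(np.int32);cv2.polylines(o,[q],True,(0,255,255),1)
    q=proj(n,stand(p,[[-.15,.1,.018],[-.15,-.1,.018],[.02,-.1,.018],[.02,.1,.018]]));cv2.polylines(o,[((q-np.array(box[:2])+.5)*box[4]).astype(np.int32)],True,(0,255,0),1)
    q=proj(n,stand(p,[pol(.115,p[3]-d(5),.112),pol(.115,p[3]-d(5),.178)]));cv2.polylines(o,[((q-np.array(box[:2])+.5)*box[4]).astype(np.int32)],False,(255,255,0),1)
    cv2.imwrite(f"pics/ov_{n}.png",o)
a=cv2.imread("pics/ov_side.png")[:,:,:];b=cv2.imread("pics/ov_top.png")
b=cv2.resize(b,(420,int(b.shape[0]*420/b.shape[1])))
cv2.imwrite("pics/ov.png",np.hstack([pad(a,594,378),pad(b,594,420)]))
E
```

```text
narrow top [ 0.4527 -0.2233  0.0845] [-0.12  0.02 -0.02 -0.16]
wide top [ 0.4359 -0.3461  0.0838] [ 0.03 -0.    0.01  0.05]
bar [0.564  0.1968 0.2548] [ 0.62 -0.12  0.01  0.58]
stand [0.5806 0.0573 0.1342 0.0668]
[[-7.4, 0.1], [5.8, -0.7], [7.7, 9.4], [-7.7, 10.2], [-0.3, -5.5], [-0.3, 2.9], [0.3, -1.0], [-2.0, 0.8], [-0.8, -1.3], [0.7, -0.3], [1.4, 1.9], [0.5, 3.0]]
wseat [[0.5654 0.1056 0.1558]]
nseat [[0.5787 0.0065 0.1558]]
bar [[0.5636 0.2013 0.255 ]]
[[-0.947  0.321 -0.001]
 [ 0.321  0.947 -0.002]
 [ 0.    -0.002 -1.   ]]
```

View pics/ov.png

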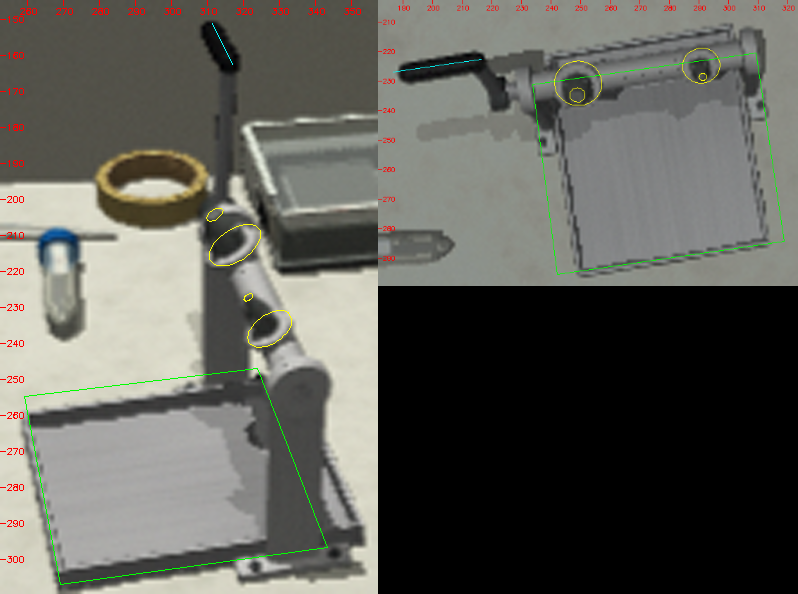

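```bash
cat > st.py <<'E'
from h import *
d=np.radians
def stand(p,pts):
    c,s=np.cos(p[2]),np.sin(p[2]); pts=np.atleast_2d(pts)
    return np.c_[p[0]+c*pts[:,0]-s*pts[:,1],p[1]+s*pts[:,0]+c*pts[:,1],pts[:,2]]
def pol(r,a,y): return [-r*np.sin(a),y,.14+r*np.cos(a)]
def overlay(p,ims):
    o2=[]
    for n,box in(("side",(253,145,105,165,3.6)),("top",(182,203,142,97,2.95))):
        o=crop(ims[n],*box); T=lambda q:((q-np.array(box[:2])+.5)*box[4]).astype(np.int32)
        for y,R1 in((.05,.019),(-.05,.015)):
            for rr,rad in((.018,R1),(.046,.006 if y>0 else .003)):
                a=p[3]+d(25);t=np.linspace(0,6.28,40)
                ctr=np.array(pol(rr,a,y));u=np.array([np.cos(a),0,np.sin(a)])
                cv2.polylines(o,[T(proj(n,stand(p,ctr+rad*(np.cos(t)[:,None]*u+np.sin(t)[:,None]*[0,1,0]))))],True,(0,255,255),1)
        cv2.polylines(o,[T(proj(n,stand(p,[[-.15,.085,.018],[-.15,-.085,.018],[.05,-.085,.018],[.05,.085,.018]])))],True,(0,255,0),1)
        cv2.polylines(o,[T(proj(n,stand(p,[pol(.115,p[3]-d(5),.112),pol(.115,p[3]-d(5),.178)])))],False,(255,255,0),1)
        o2.append(pad(o,594,378 if n=="side" else 420))
    return np.hstack(o2)
E
python3 - <<'E'
from st import *
obs=[("top",lambda h:[-.15,.085,.018],(249.5,295.5)),("top",lambda h:[-.15,-.085,.018],(313,285)),("top",lambda h:[.05,-.085,.018],(301.5,211)),("top",lambda h:[.05,.085,.018],(241.5,221)),
("side",lambda h:[-.15,.085,.018],(259.5,260)),("side",lambda h:[-.15,-.085,.018],(269.5,304)),
("side",lambda h:pol(.115,h-d(5),.145),(313.9,157.6)),("top",lambda h:pol(.115,h-d(5),.145),(203.5,224)),
("top",lambda h:pol(.018,h+d(25),.05),(250,232)),("top",lambda h:pol(.018,h+d(25),-.05),(290,225)),
("side",lambda h:pol(.018,h+d(25),.05),(316.4,210.6)),("side",lambda h:pol(.018,h+d(25),-.05),(326.9,232.8))]
fun=lambda p:np.concatenate([proj(n,stand(p,f(p[3])))[0]-uv for n,f,uv in obs])
r=least_squares(fun,[.65,.1,.1,.15],loss="soft_l1");p=r.x
print("stand",p.round(4)); print(fun(p).reshape(-1,2).round(1).tolist())
np.save("stand.npy",p)
for nm,P in(("wseat",pol(.018,p[3]+d(25),.05)),("nseat",pol(.018,p[3]+d(25),-.05)),("bar",pol(.115,p[3]-d(5),.145))): print(nm,stand(p,P).round(4))
cv2.imwrite("pics/ov2.png",overlay(p,{n:cv2.imread(f"pics/{n}0.png") for n in C}))
E
```

```text
stand [0.5787 0.0562 0.1535 0.0224]
[[0.0, 0.5], [1.5, 0.1], [0.4, -0.7], [-3.3, -0.3], [-1.0, -1.0], [-1.1, -0.4], [0.5, -0.8], [-1.7, 0.7], [-0.3, -0.4], [1.1, -0.2], [0.5, 2.1], [0.4, 3.2]]
wseat [[0.5631 0.1044 0.1561]]
nseat [[0.5784 0.0056 0.1561]]
bar [[0.5638 0.2006 0.2548]]
```

View pics/ov2.png

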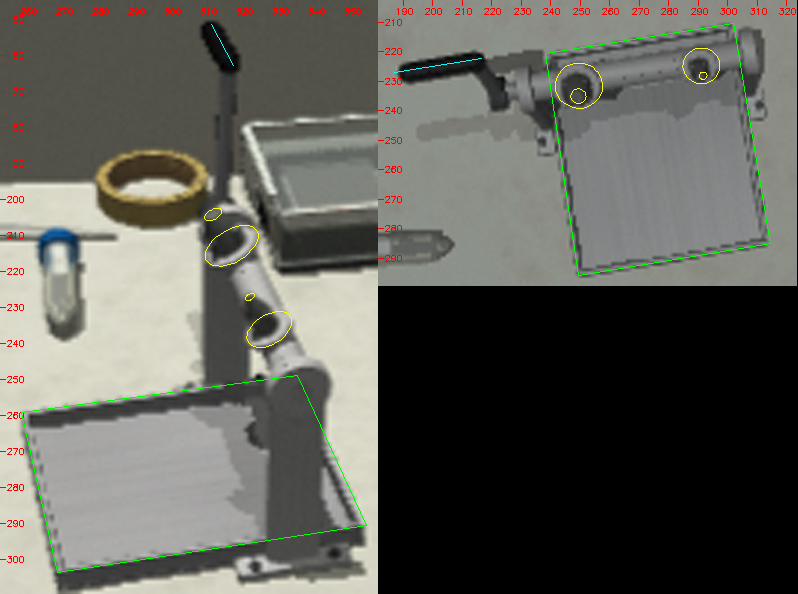

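The overlay fits: stand at (0.579, 0.056), yaw 0.154, head about 0.02–0.05, so the spigots lean about 27°. The tray outline and flange rings line up in both views. Wide cup is at (0.436, -0.346), narrow cup at (0.453, -0.223). I'll move now: clear of the lever and roll so that tool y lies along the pivot.

Emit:
servo_tool(targets=[{"hand": -1,"x": -0.687,"y": -0.694,"z": 0,"roll": -0.1527},{"hand": -1,"x": -0.687,"y": -0.694,"z": 0,"roll": -0.1527},{"hand": -1,"x": -0.687,"y": -0.694,"z": 0,"roll": -0.1527},{"hand": -1,"x": -0.687,"y": -0.694,"z": 0,"roll": -0.1527},{"hand": -1,"x": -0.687,"y": -0.694,"z": 0,"roll": -0.1527},{"hand": -1,"x": -0.687,"y": -0.694,"z": 0,"roll": -0.1527},{"hand": -1,"x": -0.687,"y": -0.694,"z": 0,"roll": -0.1527},{"hand": -1,"x": -0.687,"y": -0.694,"z": 0,"roll": -0.1527},{"hand": -1,"x": -0.687,"y": -0.694,"z": 0,"roll": -0.1527},{"hand": -1,"x": -0.687,"y": -0.694,"z": 0,"roll": -0.1527}], grip_force=20)

```text
time: 0.93
tool_pos: [0.3993, 0.2627, 0.231]
tcp_rot: [0.241, -3.132, 0.0]
wrist_force: [0.6, -0.4, 0.8]
width: 1.002
grip_force: 0.0
```

```bash
cat > go.py <<'E'
import sys
from h import *
s=bot.read_state();M=R.from_rotvec(s["tcp_rot"]).as_matrix()
def to(P): return (M.T@(np.array(P)-s["tool_pos"])/.5).round(4)
def tool(): return s["tool_pos"].round(4),np.degrees(np.arctan2(-M[0,1],M[1,1])).round(2),round(float(s["time"]),2)
if __name__=="__main__":
    print(tool(),s["wrist_force"].round(1),round(float(s["width"]),3),round(float(s["grip_force"]),1))
    for a in sys.argv[1:]: print(a,to([float(v) for v in a.split(",")]))
E
python3 go.py .436,-.346,.2 .436,-.346,.043
```

```text
(array([0.3993, 0.2627, 0.231 ]), np.float64(8.79), 0.93) [ 0.6 -0.4  0.8] 1.002 0.0
.436,-.346,.2 [ 0.1135 -1.2144  0.0621]
.436,-.346,.043 [ 0.1134 -1.2143  0.3761]
```

Emit:
servo_tool(targets=[{"hand": -1,"x": 0.075,"y": -0.8,"z": 0,"roll": 0},{"hand": -1,"x": 0.075,"y": -0.8,"z": 0,"roll": 0},{"hand": -1,"x": 0.075,"y": -0.8,"z": 0,"roll": 0},{"hand": -1,"x": 0.075,"y": -0.8,"z": 0,"roll": 0},{"hand": -1,"x": 0.075,"y": -0.8,"z": 0,"roll": 0},{"hand": -1,"x": 0.075,"y": -0.8,"z": 0,"roll": 0},{"hand": -1,"x": 0.075,"y": -0.8,"z": 0,"roll": 0},{"hand": -1,"x": 0.075,"y": -0.8,"z": 0,"roll": 0},{"hand": -1,"x": 0.075,"y": -0.8,"z": 0,"roll": 0},{"hand": -1,"x": 0.075,"y": -0.8,"z": 0,"roll": 0}])

```text
time: 1.77
tool_pos: [0.4225, -0.1397, 0.2312]
tcp_rot: [0.237, -3.133, 0.002]
wrist_force: [0.7, 0.3, -0.0]
width: 1.002
grip_force: 0.0
```

Emit:
servo_tool(targets=[{"hand": -1,"x": 0.0385,"y": -0.414,"z": 0.1,"roll": 0},{"hand": -1,"x": 0.0385,"y": -0.414,"z": 0.1,"roll": 0},{"hand": -1,"x": 0.0385,"y": -0.414,"z": 0.1,"roll": 0},{"hand": -1,"x": 0.0385,"y": -0.414,"z": 0.1,"roll": 0},{"hand": -1,"x": 0.0385,"y": -0.414,"z": 0.1,"roll": 0},{"hand": -1,"x": 0.0385,"y": -0.414,"z": 0.1,"roll": 0},{"hand": -1,"x": 0.0385,"y": -0.414,"z": 0.1,"roll": 0},{"hand": -1,"x": 0.0385,"y": -0.414,"z": 0.1,"roll": 0}])

```text
time: 2.43
tool_pos: [0.435, -0.3433, 0.1805]
tcp_rot: [0.238, -3.131, -0.003]
wrist_force: [-0.3, 0.5, 0.5]
width: 0.994
grip_force: 0.0
```

```bash
python3 go.py .436,-.346,.043
```

```text
(array([ 0.435 , -0.3433,  0.1805]), np.float64(8.69), 2.43) [-0.3  0.5  0.5] 0.994 0.0
.436,-.346,.043 [-0.0014 -0.0063  0.2751]
```

Emit:
servo_tool(targets=[{"hand": -1,"x": -0.001,"y": -0.006,"z": 0.08,"roll": 0},{"hand": -1,"x": -0.001,"y": -0.006,"z": 0.16,"roll": 0},{"hand": -1,"x": -0.001,"y": -0.006,"z": 0.24,"roll": 0},{"hand": -1,"x": -0.001,"y": -0.006,"z": 0.275,"roll": 0},{"hand": 1,"x": -0.001,"y": -0.006,"z": 0.275,"roll": 0},{"hand": 1,"x": -0.001,"y": -0.006,"z": 0.275,"roll": 0},{"hand": 1,"x": -0.001,"y": -0.006,"z": 0.275,"roll": 0},{"hand": 1,"x": -0.001,"y": -0.006,"z": 0.275,"roll": 0},{"hand": 1,"x": -0.001,"y": -0.006,"z": 0.275,"roll": 0},{"hand": 1,"x": -0.001,"y": -0.006,"z": 0.275,"roll": 0}], grip_force=20)

```text
time: 3.27
tool_pos: [0.4384, -0.3479, 0.0464]
tcp_rot: [-0.24, 3.129, -0.005]
wrist_force: [0.9, 0.6, 4.9]
width: 0.441
grip_force: 24.0
```

Emit:
servo_tool(targets=[{"hand": 1,"x": 0,"y": 0,"z": 0,"roll": 0},{"hand": 1,"x": 0,"y": 0,"z": 0,"roll": 0},{"hand": 1,"x": 0,"y": 0,"z": 0,"roll": 0},{"hand": 1,"x": 0,"y": 0,"z": 0,"roll": 0}])

```text
time: 3.6
tool_pos: [0.4383, -0.348, 0.0462]
tcp_rot: [-0.239, 3.129, -0.004]
wrist_force: [0.2, 0.7, 7.2]
width: 0.439
grip_force: 24.2
```

Emit:
servo_tool(targets=[{"hand": 1,"x": 0.008,"y": 0,"z": 0,"roll": 0},{"hand": 1,"x": 0.016,"y": 0,"z": 0,"roll": 0},{"hand": 1,"x": 0.024,"y": 0,"z": 0,"roll": 0},{"hand": 1,"x": 0.032,"y": 0,"z": 0,"roll": 0},{"hand": 1,"x": 0.04,"y": 0,"z": 0,"roll": 0},{"hand": 1,"x": 0.048,"y": 0,"z": 0,"roll": 0},{"hand": 1,"x": 0.056,"y": 0,"z": 0,"roll": 0},{"hand": 1,"x": 0.064,"y": 0,"z": 0,"roll": 0},{"hand": 1,"x": 0.072,"y": 0,"z": 0,"roll": 0},{"hand": 1,"x": 0.072,"y": 0,"z": 0,"roll": 0}])

```text
time: 4.43
tool_pos: [0.4004, -0.3529, 0.0444]
tcp_rot: [0.24, -3.132, 0.002]
wrist_force: [0.4, 0.0, 8.9]
width: 0.443
grip_force: 20.6
```

```bash
python3 go.py;python3 - <<'E'
from h import *
s=read_camera("side")[:,:,::-1];t=read_camera("top")[:,:,::-1]
cv2.imwrite("pics/c.png",np.hstack([pad(crop(s,210,320,90,125,4.5),562,405),pad(crop(t,390,250,85,85,4.5),562,382)]))
E
```

```text
(array([ 0.4004, -0.3529,  0.0444]), np.float64(8.75), 4.43) [0.4 0.  8.9] 0.443 20.6
```

View pics/c.png

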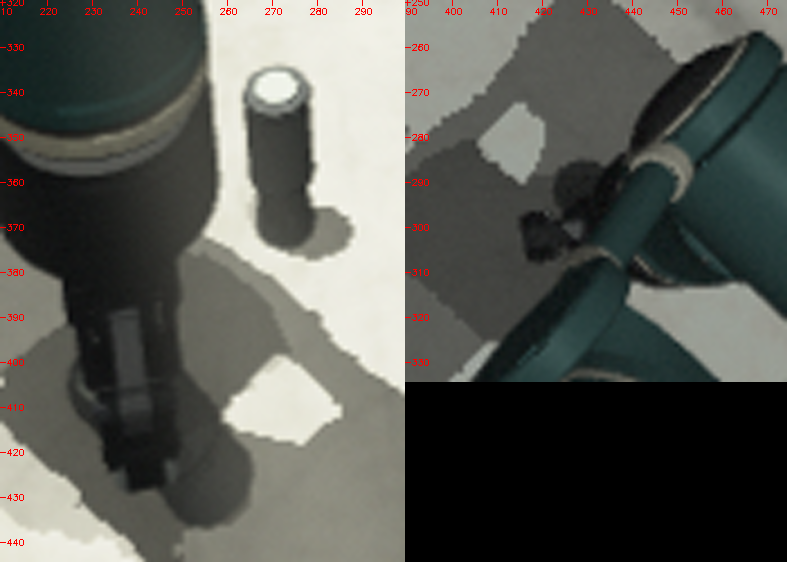

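```bash
python3 - <<'E'
from h import *
f=np.array([-.988,-.153,0]);z=np.array([0,0,1.]);y=np.cross(z,f)
F=np.array([.4375,-.347,0])+.019*f
t=np.linspace(0,6.28,60)[:,None]
for th in(20,25,30,35):
    a=np.radians(th);u=np.cos(a)*f-np.sin(a)*z;ax=np.sin(a)*f+np.cos(a)*z
    for h in(0,.085):
        c=F-.019*u+h*ax;q=proj("side",c+.019*(np.cos(t)*u+np.sin(t)*y))
        print(th,h,"x",q[:,0].min().round(1),q[:,0].max().round(1),"y",q[:,1].min().round(1),q[:,1].max().round(1))
E
```

```text
20 0 x 253.3 273.6 y 414.0 434.8
20 0.085 x 232.1 253.6 y 387.6 408.8
25 0 x 253.3 272.8 y 413.3 434.5
25 0.085 x 228.1 248.6 y 388.7 410.5
30 0 x 253.3 271.8 y 412.7 434.3
30 0.085 x 224.2 243.6 y 390.1 412.3
35 0 x 253.3 270.7 y 412.1 434.1
35 0.085 x 220.6 238.7 y 391.6 414.4
```

Emit:
servo_tool(targets=[{"hand": 1,"x": 0,"y": 0,"z": 0.006,"roll": 0},{"hand": 1,"x": 0.006,"y": 0,"z": 0.008,"roll": 0},{"hand": 1,"x": 0.012,"y": 0,"z": 0.008,"roll": 0},{"hand": 1,"x": 0.018,"y": 0,"z": 0.008,"roll": 0},{"hand": 1,"x": 0.022,"y": 0,"z": 0.008,"roll": 0},{"hand": 1,"x": 0.022,"y": 0,"z": 0.008,"roll": 0},{"hand": 1,"x": 0.022,"y": 0,"z": -0.07,"roll": 0},{"hand": 1,"x": 0.022,"y": 0,"z": -0.15,"roll": 0},{"hand": 1,"x": 0.022,"y": 0,"z": -0.23,"roll": 0},{"hand": 1,"x": 0.022,"y": 0,"z": -0.31,"roll": 0}])

```text
time: 5.37
tool_pos: [0.3875, -0.3523, 0.1979]
tcp_rot: [0.239, -3.127, -0.007]
wrist_force: [1.3, -0.5, -1.3]
width: 0.438
grip_force: 20.7
```

Emit:
servo_tool(targets=[{"hand": 1,"x": 0,"y": 0.08,"z": -0.06,"roll": 0},{"hand": 1,"x": 0,"y": 0.16,"z": -0.12,"roll": 0},{"hand": 1,"x": 0,"y": 0.24,"z": -0.16,"roll": 0},{"hand": 1,"x": 0,"y": 0.32,"z": -0.16,"roll": 0},{"hand": 1,"x": 0,"y": 0.4,"z": -0.16,"roll": 0},{"hand": 1,"x": 0,"y": 0.48,"z": -0.16,"roll": 0},{"hand": 1,"x": 0,"y": 0.56,"z": -0.16,"roll": 0},{"hand": 1,"x": 0,"y": 0.64,"z": -0.16,"roll": 0},{"hand": 1,"x": 0,"y": 0.7,"z": -0.16,"roll": 0},{"hand": 1,"x": 0,"y": 0.7,"z": -0.16,"roll": 0}])

```text
time: 6.2
tool_pos: [0.3335, -0.002, 0.2767]
tcp_rot: [0.254, -3.126, -0.006]
wrist_force: [0.3, -0.5, -1.2]
width: 0.438
grip_force: 20.8
```

```bash
python3 go.py;python3 - <<'E'
from h import *
s=read_camera("side")[:,:,::-1]
p=bot.read_state()["tool_pos"];q=proj("side",p)[0];print(q)
x,y=int(q[0])-45,int(q[1])-50
cv2.imwrite("pics/d.png",crop(s,x,y,100,100,5))
E
```

```text
(array([ 0.3335, -0.002 ,  0.2767]), np.float64(9.3), 6.2) [ 0.3 -0.5 -1.2] 0.438 20.8
[206.97738107 193.41049371]
```

View pics/d.png

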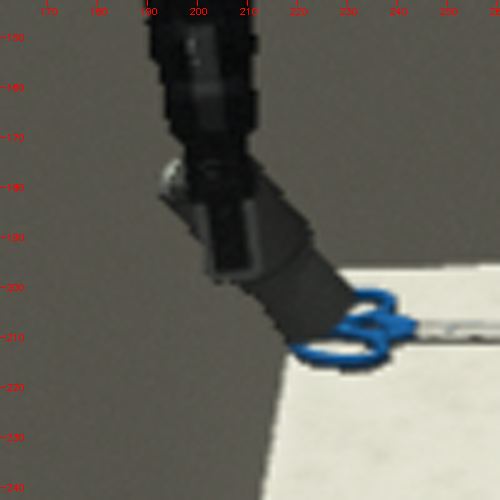

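```bash
cat > tilt.py <<'E'
from go import *
a=np.radians(8.8);f=-np.array([np.cos(a),np.sin(a),0]);z=np.array([0,0,1.]);yv=np.array([-np.sin(a),np.cos(a),0])
t=np.linspace(0,6.28,120)[:,None]
def circ(th,o,h,r):
    ax=np.sin(th)*f+np.cos(th)*z;u=np.cos(th)*f-np.sin(th)*z
    return o+h*ax+r*(np.cos(t)*u+np.sin(t)*yv)
def fit(mx,my,dx,tx,rm,rd,tcp):
    def fun(v):
        o=tcp+v[1]*f+v[2]*z;m=proj("side",circ(v[0],o,0,rm));d=proj("side",circ(v[0],o,.034,rd));T=proj("side",circ(v[0],o,.085,rd))
        return [m[:,0].max()-mx,m[:,1].max()-my,d[:,0].max()-dx,T[:,0].min()-tx]
    r=least_squares(fun,[.5,-.03,-.04]);print("lean deg",np.degrees(r.x[0]),"origin rel tcp (f,z)",r.x[1:],"res",r.fun);return r.x
if __name__=="__main__": fit(232.5,210.5,223.5,192,.0165,.019,s["tool_pos"])
E
python3 tilt.py
```

```text
lean deg 29.635783484047916 origin rel tcp (f,z) [-0.03396777 -0.03022931] res [-0.04468125  0.00251478  0.11664296 -0.07005577]
```

```bash
python3 go.py .511,.0963,.227
```

```text
(array([ 0.3344, -0.0049,  0.2769]), np.float64(9.25), 6.25) [-0.4 -0.7  0. ] 0.439 20.8
.511,.0963,.227 [-0.3816  0.143   0.0982]
```

Emit:
servo_tool(targets=[{"hand": 1,"x": -0.07,"y": 0.026,"z": 0.018,"roll": 0},{"hand": 1,"x": -0.14,"y": 0.052,"z": 0.036,"roll": 0},{"hand": 1,"x": -0.21,"y": 0.079,"z": 0.054,"roll": 0},{"hand": 1,"x": -0.28,"y": 0.105,"z": 0.072,"roll": 0},{"hand": 1,"x": -0.34,"y": 0.127,"z": 0.087,"roll": 0},{"hand": 1,"x": -0.3816,"y": 0.143,"z": 0.0982,"roll": 0},{"hand": 1,"x": -0.3816,"y": 0.143,"z": 0.0982,"roll": 0},{"hand": 1,"x": -0.3816,"y": 0.143,"z": 0.0982,"roll": 0}])

```text
time: 6.92
tool_pos: [0.5138, 0.09, 0.2269]
tcp_rot: [0.238, -3.126, 0.002]
wrist_force: [-0.5, 0.8, -0.5]
width: 0.439
grip_force: 20.8
```

```bash
python3 go.py;python3 - <<'E'
from h import *
s=read_camera("side")[:,:,::-1];t=read_camera("top")[:,:,::-1]
cv2.imwrite("pics/e.png",np.hstack([pad(crop(s,265,150,90,110,4.5),495,405),pad(crop(t,215,190,85,85,4.5),495,382)]))
E
```

```text
(array([0.5138, 0.09  , 0.2269]), np.float64(8.71), 6.92) [-0.5  0.8 -0.5] 0.439 20.8
```

View pics/e.png

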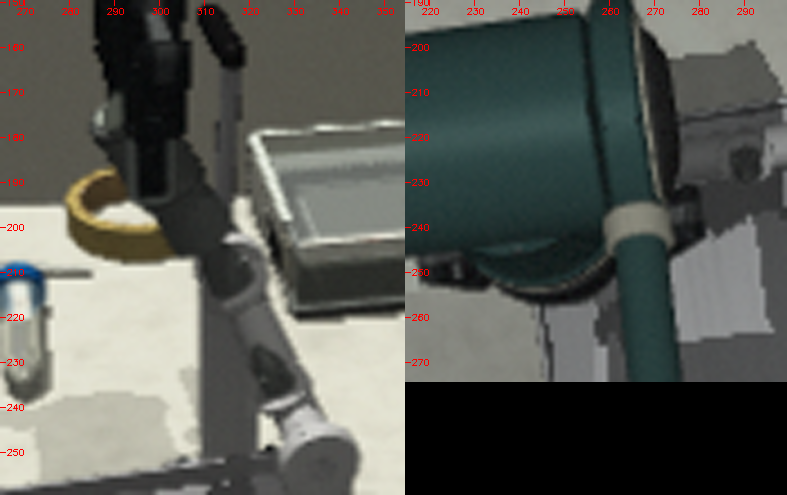

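```bash
python3 - <<'E'
from tilt import *
from st import stand,pol
v=fit(316.5,208.5,308,286,.0165,.019,s["tool_pos"])
p=np.load("stand.npy");p[3]=.04
a=p[3]+np.radians(25)
seat=stand(p,pol(.018,a,.05))[0];tip=stand(p,pol(.046,a,.05))[0];ax=(tip-seat)/.028
print("seat,tip",seat.round(4),tip.round(4),proj("side",[seat,tip]).round(1))
for v in (v,[.5,-.034,-.033]):
    o=s["tool_pos"]+v[1]*f+v[2]*z;e=o-seat
    u=np.cross(yv,ax)
    print("origin",o.round(4),"along",e@ax,"lateral y",e@yv,"perp",e@np.cross(ax,yv), np.cross(ax,yv).round(2))
print("tool f,y",to(s["tool_pos"]+f*.01),to(s["tool_pos"]+yv*.01))
E
```

```text
lean deg 25.201240173739755 origin rel tcp (f,z) [-0.03074582 -0.04112253] res [-1.0718038   0.03291373  2.21585873 -1.12883405]
seat,tip [0.5629 0.1043 0.156 ] [0.5502 0.1024 0.1809] [[316.8 212.8]
 [311.4 204.2]]
origin [0.5438 0.0947 0.1873] along 0.037124990284326226 lateral y -0.0066256544531560725 perp 0.00371061372112134 [-0.88 -0.14 -0.46]
origin [0.547  0.0952 0.1954] along 0.04285122683850188 lateral y -0.006625654453156078 perp -0.0029056893760847757 [-0.88 -0.14 -0.46]
tool f,y [ 0.02   -0.      0.0001] [ 0.    0.02 -0.  ]
```

Emit:
servo_tool(targets=[{"hand": 1,"x": 0,"y": 0.0133,"z": 0,"roll": 0},{"hand": 1,"x": 0,"y": 0.0133,"z": 0,"roll": 0},{"hand": 1,"x": -0.0037,"y": 0.0133,"z": 0.0071,"roll": 0},{"hand": 1,"x": -0.0074,"y": 0.0133,"z": 0.0142,"roll": 0},{"hand": 1,"x": -0.011,"y": 0.0133,"z": 0.0213,"roll": 0},{"hand": 1,"x": -0.0147,"y": 0.0133,"z": 0.0284,"roll": 0},{"hand": 1,"x": -0.0184,"y": 0.0133,"z": 0.0355,"roll": 0},{"hand": 1,"x": -0.0184,"y": 0.0133,"z": 0.0355,"roll": 0}])

```text
time: 7.68
tool_pos: [0.5223, 0.0997, 0.2107]
tcp_rot: [0.24, -3.131, 0.0]
wrist_force: [-0.3, 0.0, -0.6]
width: 0.439
grip_force: 20.8
```

Emit:
servo_tool(targets=[{"hand": 1,"x": -0.0018,"y": 0,"z": 0.0036,"roll": 0},{"hand": 1,"x": -0.0037,"y": 0,"z": 0.0071,"roll": 0},{"hand": 1,"x": -0.0055,"y": 0,"z": 0.0107,"roll": 0},{"hand": 1,"x": -0.0074,"y": 0,"z": 0.0142,"roll": 0},{"hand": 1,"x": -0.0074,"y": 0,"z": 0.0142,"roll": 0}])

```text
time: 8.1
tool_pos: [0.5257, 0.1003, 0.2042]
tcp_rot: [0.24, -3.131, -0.0]
wrist_force: [-0.5, 0.8, -1.2]
width: 0.441
grip_force: 20.8
```

Emit:
servo_tool(targets=[{"hand": 1,"x": -0.0018,"y": 0,"z": 0.0036,"roll": 0},{"hand": 1,"x": -0.0037,"y": 0,"z": 0.0071,"roll": 0},{"hand": 1,"x": -0.0055,"y": 0,"z": 0.0107,"roll": 0},{"hand": 1,"x": -0.0055,"y": 0,"z": 0.0107,"roll": 0}])

```text
time: 8.43
tool_pos: [0.528, 0.1007, 0.1984]
tcp_rot: [0.24, -3.13, -0.0]
wrist_force: [-2.4, -0.4, -3.8]
width: 0.44
grip_force: 20.7
```

Emit:
servo_tool(targets=[{"hand": 1,"x": -0.0018,"y": 0,"z": 0.0036,"roll": 0},{"hand": 1,"x": -0.0037,"y": 0,"z": 0.0071,"roll": 0},{"hand": 1,"x": -0.0055,"y": 0,"z": 0.0107,"roll": 0},{"hand": 1,"x": -0.0055,"y": 0,"z": 0.0107,"roll": 0}])

```text
time: 8.77
tool_pos: [0.531, 0.1014, 0.1937]
tcp_rot: [0.24, -3.131, -0.001]
wrist_force: [-5.0, 0.6, -0.4]
width: 0.441
grip_force: 20.8
```

Emit:
servo_tool(targets=[{"hand": 1,"x": 0.002,"y": 0,"z": 0.001,"roll": 0},{"hand": 1,"x": 0.004,"y": 0,"z": 0.002,"roll": 0},{"hand": 1,"x": 0.0022,"y": 0,"z": 0.0056,"roll": 0},{"hand": 1,"x": 0.0003,"y": 0,"z": 0.0091,"roll": 0},{"hand": 1,"x": 0.0003,"y": 0,"z": 0.0091,"roll": 0}])

```text
time: 9.18
tool_pos: [0.532, 0.1013, 0.1903]
tcp_rot: [-0.24, 3.131, 0.001]
wrist_force: [-5.2, 0.6, 4.2]
width: 0.436
grip_force: 21.3
```

Emit:
servo_tool(targets=[{"hand": 1,"x": -0.0018,"y": 0,"z": 0.0036,"roll": 0},{"hand": 1,"x": -0.0037,"y": 0,"z": 0.0071,"roll": 0},{"hand": 1,"x": -0.0037,"y": 0,"z": 0.0071,"roll": 0},{"hand": 1,"x": -0.0037,"y": 0,"z": 0.0071,"roll": 0}])

```text
time: 9.52
tool_pos: [0.5334, 0.1016, 0.1896]
tcp_rot: [-0.24, 3.132, 0.0]
wrist_force: [-13.5, -0.1, 18.8]
width: 0.439
grip_force: 22.5
```

Emit:
servo_tool(targets=[{"hand": 1,"x": -0.0018,"y": 0,"z": 0.0036,"roll": 0},{"hand": 1,"x": -0.0018,"y": 0,"z": 0.0036,"roll": 0},{"hand": 1,"x": -0.0018,"y": 0,"z": 0.0036,"roll": 0}], grip_force=30)

```text
time: 9.77
tool_pos: [0.534, 0.1017, 0.1892]
tcp_rot: [-0.24, 3.132, 0.0]
wrist_force: [-16.2, 0.7, 26.3]
width: 0.437
grip_force: 28.3
```

Emit:
servo_tool(targets=[{"hand": 1,"x": 0.0055,"y": 0,"z": -0.0107,"roll": 0},{"hand": 1,"x": 0.0055,"y": 0,"z": -0.0107,"roll": 0},{"hand": -0.5,"x": 0.0055,"y": 0,"z": -0.0107,"roll": 0},{"hand": -0.5,"x": 0.0055,"y": 0,"z": -0.0107,"roll": 0},{"hand": -0.5,"x": 0.0055,"y": 0,"z": -0.0107,"roll": 0},{"hand": -0.5,"x": 0.0055,"y": 0,"z": -0.0107,"roll": 0}])

```text
time: 10.27
tool_pos: [0.5318, 0.1008, 0.189]
tcp_rot: [0.24, -3.132, 0.001]
wrist_force: [0.2, 0.0, -0.5]
width: 0.749
grip_force: 0.0
```

```bash
python3 go.py .4527,-.2233,.17 .4527,-.2233,.043
```

```text
(array([0.5318, 0.1008, 0.189 ]), np.float64(8.75), 10.27) [ 0.2  0.  -0.5] 0.749 0.0
.4527,-.2233,.17 [ 0.255  -0.6166  0.0383]
.4527,-.2233,.043 [ 0.2549 -0.6165  0.2923]
```

Emit:
servo_tool(targets=[{"hand": -0.5,"x": 0,"y": 0,"z": -0.08,"roll": 0},{"hand": -0.5,"x": 0,"y": 0,"z": -0.16,"roll": 0},{"hand": -0.5,"x": 0,"y": 0,"z": -0.18,"roll": 0},{"hand": -1,"x": 0.03,"y": -0.07,"z": -0.18,"roll": 0},{"hand": -1,"x": 0.06,"y": -0.14,"z": -0.17,"roll": 0},{"hand": -1,"x": 0.09,"y": -0.21,"z": -0.15,"roll": 0},{"hand": -1,"x": 0.12,"y": -0.28,"z": -0.12,"roll": 0},{"hand": -1,"x": 0.15,"y": -0.35,"z": -0.09,"roll": 0},{"hand": -1,"x": 0.18,"y": -0.42,"z": -0.06,"roll": 0},{"hand": -1,"x": 0.21,"y": -0.49,"z": -0.02,"roll": 0}])

```text
time: 11.1
tool_pos: [0.4656, -0.1581, 0.2005]
tcp_rot: [-0.24, 3.13, -0.003]
wrist_force: [0.4, 0.5, 0.4]
width: 0.999
grip_force: 0.0
```

Emit:
servo_tool(targets=[{"hand": -1,"x": 0.02,"y": -0.06,"z": 0.02,"roll": 0},{"hand": -1,"x": 0.045,"y": -0.127,"z": 0.04,"roll": 0},{"hand": -1,"x": 0.045,"y": -0.127,"z": 0.058,"roll": 0},{"hand": -1,"x": 0.045,"y": -0.127,"z": 0.058,"roll": 0},{"hand": -1,"x": 0.045,"y": -0.127,"z": 0.058,"roll": 0}])

```text
time: 11.52
tool_pos: [0.4524, -0.2218, 0.1704]
tcp_rot: [0.238, -3.131, -0.002]
wrist_force: [0.8, 1.4, 0.1]
width: 1.005
grip_force: 0.0
```

```bash
python3 go.py .4527,-.2233,.043; python3 - <<'E'
from h import *
# after arm leaves: compare image around wide spigot
cv2.imwrite("pics/side1.png",read_camera("side")[:,:,::-1]);cv2.imwrite("pics/top1.png",read_camera("top")[:,:,::-1])
E
```

```text
(array([ 0.4524, -0.2218,  0.1704]), np.float64(8.69), 11.52) [0.8 1.4 0.1] 1.005 0.0
.4527,-.2233,.043 [-0.0005 -0.0035  0.2549]
```

Emit:
servo_tool(targets=[{"hand": -1,"x": 0,"y": -0.003,"z": 0.08,"roll": 0},{"hand": -1,"x": 0,"y": -0.003,"z": 0.16,"roll": 0},{"hand": -1,"x": 0,"y": -0.003,"z": 0.235,"roll": 0},{"hand": -1,"x": 0,"y": -0.003,"z": 0.255,"roll": 0},{"hand": 1,"x": 0,"y": -0.003,"z": 0.255,"roll": 0},{"hand": 1,"x": 0,"y": -0.003,"z": 0.255,"roll": 0},{"hand": 1,"x": 0,"y": -0.003,"z": 0.255,"roll": 0},{"hand": 1,"x": 0,"y": -0.003,"z": 0.255,"roll": 0},{"hand": 1,"x": 0,"y": -0.003,"z": 0.255,"roll": 0},{"hand": 1,"x": 0,"y": -0.003,"z": 0.255,"roll": 0}], grip_force=20)

```text
time: 12.45
tool_pos: [0.4549, -0.2245, 0.0459]
tcp_rot: [-0.24, 3.129, -0.004]
wrist_force: [0.9, 0.9, 3.7]
width: 0.322
grip_force: 23.9
```

Emit:
servo_tool(targets=[{"hand": 1,"x": 0,"y": 0,"z": 0,"roll": 0},{"hand": 1,"x": 0,"y": 0,"z": 0,"roll": 0},{"hand": 1,"x": 0,"y": 0,"z": 0,"roll": 0},{"hand": 1,"x": 0,"y": 0,"z": 0,"roll": 0}])

```text
time: 12.78
tool_pos: [0.4549, -0.2245, 0.0458]
tcp_rot: [-0.239, 3.129, -0.003]
wrist_force: [0.4, 0.4, 7.7]
width: 0.318
grip_force: 24.2
```

Emit:
servo_tool(targets=[{"hand": 1,"x": 0.01,"y": 0,"z": 0.002,"roll": 0},{"hand": 1,"x": 0.02,"y": 0,"z": 0.003,"roll": 0},{"hand": 1,"x": 0.03,"y": 0,"z": 0.003,"roll": 0},{"hand": 1,"x": 0.04,"y": 0,"z": 0.003,"roll": 0},{"hand": 1,"x": 0.05,"y": 0,"z": 0.003,"roll": 0},{"hand": 1,"x": 0.06,"y": 0,"z": 0.004,"roll": 0},{"hand": 1,"x": 0.07,"y": 0,"z": 0.006,"roll": 0},{"hand": 1,"x": 0.078,"y": 0,"z": 0.008,"roll": 0},{"hand": 1,"x": 0.085,"y": 0,"z": 0.008,"roll": 0},{"hand": 1,"x": 0.085,"y": 0,"z": 0.008,"roll": 0}])

```text
time: 13.62
tool_pos: [0.411, -0.2308, 0.0406]
tcp_rot: [-0.24, 3.132, -0.002]
wrist_force: [-1.4, -1.4, 6.8]
width: 0.321
grip_force: 25.6
```

Emit:
servo_tool(targets=[{"hand": 1,"x": 0,"y": 0,"z": -0.08,"roll": 0},{"hand": 1,"x": 0,"y": 0,"z": -0.16,"roll": 0},{"hand": 1,"x": 0,"y": 0,"z": -0.24,"roll": 0},{"hand": 1,"x": 0,"y": 0.06,"z": -0.32,"roll": 0},{"hand": 1,"x": 0,"y": 0.13,"z": -0.4,"roll": 0},{"hand": 1,"x": 0,"y": 0.2,"z": -0.44,"roll": 0},{"hand": 1,"x": 0,"y": 0.25,"z": -0.46,"roll": 0},{"hand": 1,"x": 0,"y": 0.25,"z": -0.46,"roll": 0}])

```text
time: 14.28
tool_pos: [0.3916, -0.1027, 0.2731]
tcp_rot: [-0.245, 3.129, 0.001]
wrist_force: [0.7, -0.4, -0.8]
width: 0.322
grip_force: 24.8
```

```bash
python3 go.py;python3 - <<'E'
from h import *
cv2.imwrite("pics/side2.png",read_camera("side")[:,:,::-1])
s=cv2.imread("pics/side2.png");s1=cv2.imread("pics/side1.png");t1=cv2.imread("pics/top1.png")
p=bot.read_state()["tool_pos"];q=proj("side",p)[0];print(q)
x,y=int(q[0])-35,int(q[1])-40
L=crop(s,x,y,80,85,4.9)
W=crop(s1,275,160,80,65,4.9)
cv2.imwrite("pics/f.png",np.hstack([pad(L,590,395),np.vstack([pad(W,320,395),pad(crop(t1,220,200,80,54,4.9),270,395)])]))
E
```

```text
(array([ 0.3916, -0.1027,  0.2731]), np.float64(8.95), 14.28) [ 0.7 -0.4 -0.8] 0.322 24.8
[232.67495419 221.37549978]
```

View pics/f.png

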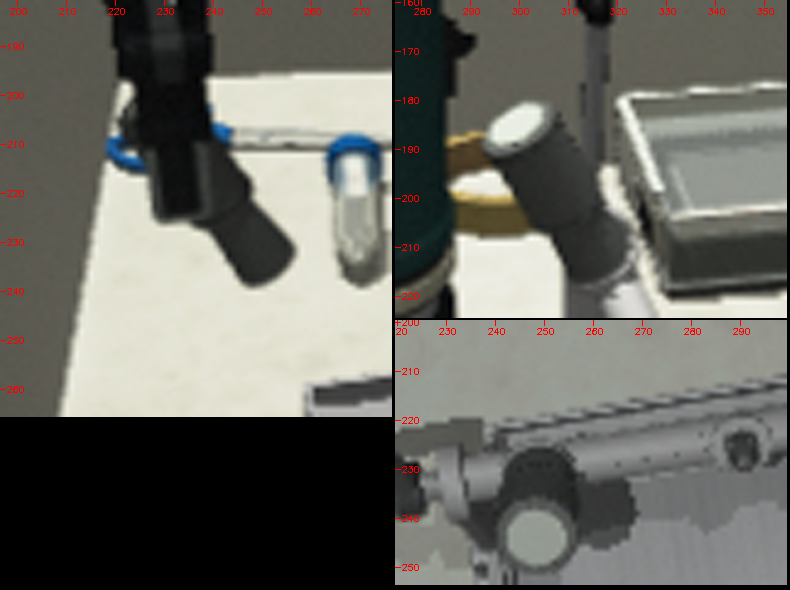

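The wide cup sits on its spigot with its rim at the flange: top centre (300.5,186) side, (248.5,243) top. The narrow cup is tilted in the hand, with its mouth corner at (257,232) and lowest point (248,239).

```bash
python3 - <<'E'
from tilt import *
from st import stand,pol
x,fn=tri((300.5,186),(248.5,243));print("wide top",x.round(4),fn.round(1))
p=np.load("stand.npy")
for h in(0,.02,.04,.06): print(h,stand(p,pol(.103,h+np.radians(25),.05)).round(4))
tcp=s["tool_pos"]
v=fit(257,239,249.5,220.5,.012,.014,tcp)
def fun(w): # axis length fixed, constrained grasp on axis: f offset = -g sin, z = 23.. 
    o=tcp+w[1]*f+w[2]*z;m=proj("side",circ(w[0],o,0,.012));return [m[:,0].max()-257,m[:,1].max()-239]
for th in(22,25,28,31):
    r=least_squares(lambda w:fun([np.radians(th),*w]),[-.03,-.035]);print(th,r.x.round(4),"implied grasp above tcp",r.x[1]-r.x[0]/np.tan(np.radians(th)))
E
```

```text
wide top [0.5253 0.0998 0.2309] [-0.  0. -0. -0.]
0 [[0.528  0.099  0.2333]]
0.02 [[0.5262 0.0987 0.2325]]
0.04 [[0.5243 0.0984 0.2315]]
0.06 [[0.5225 0.0981 0.2306]]
lean deg 26.353457815631188 origin rel tcp (f,z) [-0.03257408 -0.03351999] res [ 0.26294685 -0.00783814 -0.53375902  0.26562733]
22 [-0.0316 -0.0339] implied grasp above tcp 0.04440023285811362
25 [-0.0319 -0.0336] implied grasp above tcp 0.03488545580249457
28 [-0.0323 -0.0333] implied grasp above tcp 0.027382147423984184
31 [-0.0326 -0.033 ] implied grasp above tcp 0.021284568385601575
```

```bash
python3 go.py .527,-.0025,.2266
```

```text
(array([ 0.3915, -0.1044,  0.2713]), np.float64(8.99), 14.33) [ 0.6  0.5 -1.1] 0.323 24.8
.527,-.0025,.2266 [-0.2994  0.1589  0.0899]
```

Emit:
servo_tool(targets=[{"hand": 1,"x": -0.07,"y": 0.037,"z": 0.021,"roll": 0},{"hand": 1,"x": -0.14,"y": 0.074,"z": 0.042,"roll": 0},{"hand": 1,"x": -0.21,"y": 0.111,"z": 0.063,"roll": 0},{"hand": 1,"x": -0.27,"y": 0.143,"z": 0.081,"roll": 0},{"hand": 1,"x": -0.2994,"y": 0.159,"z": 0.09,"roll": 0},{"hand": 1,"x": -0.2994,"y": 0.159,"z": 0.09,"roll": 0},{"hand": 1,"x": -0.2994,"y": 0.159,"z": 0.09,"roll": 0},{"hand": 1,"x": -0.2994,"y": 0.159,"z": 0.09,"roll": 0}])

```text
time: 15.0
tool_pos: [0.5263, -0.0062, 0.223]
tcp_rot: [0.239, -3.128, 0.001]
wrist_force: [0.8, 0.1, -0.6]
width: 0.319
grip_force: 24.7
```

```bash
python3 go.py .527,-.0025,.2266
```

```text
(array([ 0.5263, -0.0062,  0.223 ]), np.float64(8.73), 15.0) [ 0.8  0.1 -0.6] 0.319 24.7
.527,-.0025,.2266 [-0.0025  0.0072 -0.0072]
```

Emit:
servo_tool(targets=[{"hand": 1,"x": -0.002,"y": 0.0075,"z": -0.006,"roll": 0},{"hand": 1,"x": -0.002,"y": 0.0075,"z": -0.006,"roll": 0},{"hand": 1,"x": -0.0057,"y": 0.0075,"z": 0.0011,"roll": 0},{"hand": 1,"x": -0.0094,"y": 0.0075,"z": 0.0082,"roll": 0},{"hand": 1,"x": -0.013,"y": 0.0075,"z": 0.0153,"roll": 0},{"hand": 1,"x": -0.0167,"y": 0.0075,"z": 0.0224,"roll": 0},{"hand": 1,"x": -0.0204,"y": 0.0075,"z": 0.0295,"roll": 0},{"hand": 1,"x": -0.0204,"y": 0.0075,"z": 0.0295,"roll": 0}])

```text
time: 15.67
tool_pos: [0.537, 0.0002, 0.2087]
tcp_rot: [0.24, -3.131, -0.0]
wrist_force: [-0.8, 0.3, -0.0]
width: 0.321
grip_force: 24.7
```

Emit:
servo_tool(targets=[{"hand": 1,"x": -0.0018,"y": 0,"z": 0.0036,"roll": 0},{"hand": 1,"x": -0.0037,"y": 0,"z": 0.0071,"roll": 0},{"hand": 1,"x": -0.0055,"y": 0,"z": 0.0107,"roll": 0},{"hand": 1,"x": -0.0055,"y": 0,"z": 0.0107,"roll": 0}])

```text
time: 16.0
tool_pos: [0.54, 0.0006, 0.2042]
tcp_rot: [0.24, -3.132, -0.0]
wrist_force: [-0.2, -0.4, -0.7]
width: 0.326
grip_force: 24.7
```

Emit:
servo_tool(targets=[{"hand": 1,"x": -0.0018,"y": 0,"z": 0.0036,"roll": 0},{"hand": 1,"x": -0.0037,"y": 0,"z": 0.0071,"roll": 0},{"hand": 1,"x": -0.0055,"y": 0,"z": 0.0107,"roll": 0},{"hand": 1,"x": -0.0055,"y": 0,"z": 0.0107,"roll": 0}])

```text
time: 16.33
tool_pos: [0.543, 0.0017, 0.1991]
tcp_rot: [-0.24, 3.132, 0.002]
wrist_force: [0.9, 3.5, 0.2]
width: 0.318
grip_force: 24.9
```

Emit:
servo_tool(targets=[{"hand": 1,"x": 0,"y": 0.003,"z": 0,"roll": 0},{"hand": 1,"x": -0.0018,"y": 0.003,"z": 0.0036,"roll": 0},{"hand": 1,"x": -0.0037,"y": 0.003,"z": 0.0071,"roll": 0},{"hand": 1,"x": -0.0055,"y": 0.003,"z": 0.0107,"roll": 0},{"hand": 1,"x": -0.0055,"y": 0.003,"z": 0.0107,"roll": 0}])

```text
time: 16.75
tool_pos: [0.5454, 0.0027, 0.1939]
tcp_rot: [-0.24, 3.132, -0.001]
wrist_force: [-1.6, -0.5, 2.9]
width: 0.321
grip_force: 25.2
```

Emit:
servo_tool(targets=[{"hand": 1,"x": -0.0018,"y": 0,"z": 0.0036,"roll": 0},{"hand": 1,"x": -0.0037,"y": 0,"z": 0.0071,"roll": 0},{"hand": 1,"x": -0.0037,"y": 0,"z": 0.0071,"roll": 0},{"hand": 1,"x": -0.0037,"y": 0,"z": 0.0071,"roll": 0}])

```text
time: 17.08
tool_pos: [0.5468, 0.0029, 0.1918]
tcp_rot: [0.24, -3.132, 0.001]
wrist_force: [-6.1, -0.1, 12.0]
width: 0.32
grip_force: 25.9
```

Emit:
servo_tool(targets=[{"hand": 1,"x": -0.0018,"y": 0,"z": 0.0036,"roll": 0},{"hand": 1,"x": -0.0037,"y": 0,"z": 0.0071,"roll": 0},{"hand": 1,"x": -0.0037,"y": 0,"z": 0.0071,"roll": 0},{"hand": 1,"x": -0.0037,"y": 0,"z": 0.0071,"roll": 0}], grip_force=30)

```text
time: 17.42
tool_pos: [0.5479, 0.003, 0.1911]
tcp_rot: [0.24, -3.131, 0.001]
wrist_force: [-15.4, -0.3, 25.4]
width: 0.323
grip_force: 29.9
```

Emit:
servo_tool(targets=[{"hand": 1,"x": -0.0009,"y": 0,"z": 0.0018,"roll": 0},{"hand": 1,"x": -0.0009,"y": 0,"z": 0.0018,"roll": 0},{"hand": 1,"x": -0.0009,"y": 0,"z": 0.0018,"roll": 0}])

```text
time: 17.67
tool_pos: [0.5479, 0.003, 0.191]
tcp_rot: [0.24, -3.13, 0.001]
wrist_force: [-17.6, 0.1, 31.8]
width: 0.324
grip_force: 30.4
```

Emit:
servo_tool(targets=[{"hand": 1,"x": 0.0065,"y": 0,"z": -0.0125,"roll": 0},{"hand": 1,"x": 0.0065,"y": 0,"z": -0.0125,"roll": 0},{"hand": -0.4,"x": 0.0065,"y": 0,"z": -0.0125,"roll": 0},{"hand": -0.4,"x": 0.0065,"y": 0,"z": -0.0125,"roll": 0},{"hand": -0.4,"x": 0.0065,"y": 0,"z": -0.0125,"roll": 0},{"hand": -0.4,"x": 0.0065,"y": 0,"z": -0.0125,"roll": 0},{"hand": -0.4,"x": 0.0065,"y": 0,"z": -0.07,"roll": 0},{"hand": -0.4,"x": 0.0065,"y": 0,"z": -0.15,"roll": 0},{"hand": -0.4,"x": 0.0065,"y": 0,"z": -0.23,"roll": 0},{"hand": -0.4,"x": 0.0065,"y": 0,"z": -0.3,"roll": 0}])

```text
time: 18.5
tool_pos: [0.5463, 0.003, 0.3374]
tcp_rot: [0.24, -3.132, 0.0]
wrist_force: [0.4, -0.5, -0.5]
width: 0.699
grip_force: 0.0
```

```bash
python3 - <<'E'
from go import *
from st import stand,pol
print(tri((401,107),(172,118)),tri((628,458),(602,114)))
cv2.imwrite("pics/side3.png",read_camera("side")[:,:,::-1])
im=cv2.imread("pics/side3.png");i1=cv2.imread("pics/side1.png")
p=np.load("stand.npy");p[3]=.04
for y in(.05,-.05):
  print("top centre px",proj("side",stand(p,pol(.103,p[3]+np.radians(25),y))).round(1))
for a,nm in((i1,"1"),(im,"3")):
  g=cv2.cvtColor(a,6)
  for box in((278,170,45,35),(290,190,45,35)):
    x,y,w,h=box;m=(g[y:y+h,x:x+w]>195).astype(np.uint8)
    n,l,st_,c=cv2.connectedComponentsWithStats(m);print(nm,[(st_[i,4],(c[i]+[x,y]).round(1)) for i in range(1,n) if st_[i,4]>15])
P=stand(p,pol(.115,p[3]-np.radians(5),.145))[0];print("bar",P)
fb=-np.array([np.cos(p[2]),np.sin(p[2]),0])
Q=P-.04*fb;print("behind",Q)
print(tool(),to([Q[0],Q[1],s["tool_pos"][2]]),to([Q[0],Q[1],P[2]-.012]))
E
```

```text
(array([0.77377501, 0.24812267, 0.35579822]), array([-0.51062194,  0.12192042,  0.05821036, -0.45978481])) (array([ 0.7661011 , -0.64802615,  0.36485501]), array([ 0.68869135, -0.20757936, -0.5546783 ,  1.80616192]))
top centre px [[300.1 186. ]]
top centre px [[309.7 208.3]]
1 [(np.int32(53), array([299.4, 184.8])), (np.int32(40), array([292.5, 197.4])), (np.int32(27), array([319.1, 198.6]))]
1 [(np.int32(19), array([326.5, 193.8])), (np.int32(33), array([293.3, 197.3])), (np.int32(27), array([319.1, 198.6])), (np.int32(302), array([298.8, 216.5])), (np.int32(42), array([328.8, 220. ])), (np.int32(36), array([322.7, 221.4]))]
3 [(np.int32(37), array([292.4, 197.3])), (np.int32(20), array([319.2, 198.6])), (np.int32(18), array([278.7, 201. ]))]
3 [(np.int32(30), array([293.4, 197.3])), (np.int32(20), array([319.2, 198.6])), (np.int32(272), array([298.1, 217. ])), (np.int32(34), array([329.2, 220.4]))]
bar [0.56184972 0.20032484 0.25487156]
behind [0.6013792  0.20644206 0.25487156]
(array([0.5463, 0.003 , 0.3374]), np.float64(8.76), 18.5) [-0.171   0.3853 -0.    ] [-0.171   0.3853  0.1891]
```

Emit:
servo_tool(targets=[{"hand": 1,"x": -0.035,"y": 0.075,"z": 0,"roll": 0},{"hand": 1,"x": -0.07,"y": 0.15,"z": 0,"roll": 0},{"hand": 1,"x": -0.105,"y": 0.225,"z": 0,"roll": 0},{"hand": 1,"x": -0.14,"y": 0.3,"z": 0,"roll": 0},{"hand": 1,"x": -0.171,"y": 0.385,"z": 0,"roll": 0},{"hand": 1,"x": -0.171,"y": 0.385,"z": 0,"roll": 0},{"hand": 1,"x": -0.171,"y": 0.385,"z": 0,"roll": 0},{"hand": 1,"x": -0.171,"y": 0.385,"z": 0,"roll": 0}])

```text
time: 19.22
tool_pos: [0.6011, 0.2062, 0.3347]
tcp_rot: [0.242, -3.131, 0.002]
wrist_force: [-0.1, 0.3, -0.3]
width: -0.001
grip_force: 0.0
```

```bash
python3 - <<'E'
from go import *
cv2.imwrite("pics/side4.png",read_camera("side")[:,:,::-1])
im=cv2.imread("pics/side4.png")
g=cv2.cvtColor(im,6)
np.set_printoptions(linewidth=250)
print(g[198:218,298:322])
print(tool(),s["width"],to([.6014,.2064,.243]))
E
```

```text
[[114  32  32  35  36  35  37  39  39  39  40  41  41  44  42  45  42  41  75 163 215 208 185 157]
 [165  39  30  34  34  37  37  39  37  39  39  41  41  41  42  42  42  42  42 133 216 219 208 159]
 [145  73  36  32  35  35  36  36  38  38  41  40  42  42  42  42  42  40  37  99 186 220 212 169]
 [101  73  43  34  32  33  37  37  36  38  38  39  41  43  43  43  42  37  36  52 143 216 218 209]
 [ 62  59  50  35  33  34  34  36  36  38  39  41  41  43  45  47  41  37  40  68 135 181 199 205]
 [ 63  62  57  44  31  35  35  35  34  37  40  57  77  81  75  75  55  43  39  43  71 133 160 178]
 [ 64  61  60  55  36  34  34  35  37  55  89 140 179 171 143 107 100  67  40  45  52  70 106 143]
 [ 63  62  63  57  40  35  32  37  62 127 194 221 219 220 197 114 109  90  46  49  59  58  67  84]
 [ 63  64  63  64  59  47  35  59 128 194 220 221 221 221 197 123 106  89  50  49  57  59  60  67]
 [ 70  72  74  89 113 113  86 116 192 220 220 220 221 215 182 107  97  65  47  44  50  58  61  63]
 [129 133 138 173 220 209 164 158 220 220 220 216 207 179 128 105  87  44  42  49  46  51  59  59]
 [221 221 2
[... 287 characters left out ...]
[218 217 219 218 218 197 122  61  62  67  63  48  34  34  34  36  40  43  49  49  51  51  49  49]
 [219 221 219 213 214 204 169 105  42  30  30  30  30  31  36  37  40  45  47  49  49  52  53  64]
 [218 215 207 186 185 185 183 164  96  28  30  34  36  36  35  38  42  44  45  47  49  53  51  66]
 [204 185 184 185 185 184 185 184 153  43  36  34  35  37  36  36  43  41  42  44  48  50  52  57]
 [184 183 183 183 184 184 185 183 165 103  44  33  34  35  37  38  40  42  43  44  45  49  51  53]
 [184 183 182 183 183 184 184 183 184 168 101  33  35  36  36  36  38  39  41  41  45  47  50  50]]
(array([0.6011, 0.2062, 0.3347]), np.float64(8.83), 19.22) -0.000741558052660128 [-0.001   0.0004  0.1835]
```

Emit:
servo_tool(targets=[{"hand": 1,"x": -0.001,"y": 0.006,"z": 0.07,"roll": 0},{"hand": 1,"x": -0.001,"y": 0.006,"z": 0.14,"roll": 0},{"hand": 1,"x": -0.001,"y": 0.006,"z": 0.18,"roll": 0},{"hand": 1,"x": -0.001,"y": 0.006,"z": 0.18,"roll": 0},{"hand": 1,"x": -0.001,"y": 0.006,"z": 0.18,"roll": 0}])

```text
time: 19.68
tool_pos: [0.6005, 0.2074, 0.2447]
tcp_rot: [0.237, -3.13, 0.002]
wrist_force: [-0.6, 0.1, 0.6]
width: 0.002
grip_force: 0.0
```

```bash
python3 - <<'E'
from go import *
p=np.load("stand.npy")
c,sn=np.cos(p[2]),np.sin(p[2]);e=s["tool_pos"]-[p[0],p[1],0]
X,Y,Z=c*e[0]+sn*e[1],-sn*e[0]+c*e[1],e[2];print(tool(),"stand frame",X,Y,Z,s["wrist_force"].round(1))
def tcp(ph):
    a=np.radians(ph);b=np.radians(max(ph-20,-20));B=np.array([-.115*np.sin(a),.14+.115*np.cos(a)])
    k=np.clip((105-ph)/45,0,1)
    return B+.008*np.array([np.cos(b),np.sin(b)])+[.011*k,0]
ph=np.r_[np.linspace(-6,105,40),107,109]
W=np.array([tcp(a) for a in ph])
print(0,[round(float(v),4) for v in (-(W[0,0]-X)/.5,-(W[0,1]-Z)/.5)])
for i in range(0,len(ph),10):
    b=W[i-1] if i else np.array([X,Z])
    print(i,ph[i].round(0),[[round(float(-(w[0]-b[0])/.5),4),round(float(-(w[1]-b[1])/.5),4)] for w in W[i:i+10]])
print(W[-1])
E
```

```text
(array([0.6005, 0.2074, 0.2447]), np.float64(8.64), 19.68) stand frame 0.04466852579760257 0.14608164214021294 0.2447287826081506 [-0.6  0.1  0.6]
0 [0.0283, -0.0138]
0 -6.0 [[0.0283, -0.0138], [0.0396, -0.0147], [0.0511, -0.0151], [0.0623, -0.0155], [0.0734, -0.0155], [0.0846, -0.0149], [0.0957, -0.0138], [0.1068, -0.0121], [0.1177, -0.0099], [0.1285, -0.0071]]
10 22.0 [[0.0107, 0.0033], [0.0212, 0.0071], [0.0315, 0.0115], [0.0415, 0.0163], [0.0514, 0.0217], [0.0609, 0.0275], [0.0701, 0.0338], [0.079, 0.0406], [0.0876, 0.0477], [0.0958, 0.0553]]
20 51.0 [[0.0078, 0.008], [0.0152, 0.0164], [0.0222, 0.0251], [0.0287, 0.0342], [0.0359, 0.0435], [0.0429, 0.0532], [0.0494, 0.0632], [0.0555, 0.0733], [0.061, 0.0837], [0.0659, 0.0943]]
30 79.0 [[0.0044, 0.0108], [0.0084, 0.0216], [0.0117, 0.0326], [0.0145, 0.0437], [0.0168, 0.0549], [0.0185, 0.066], [0.0197, 0.0772], [0.0203, 0.0884], [0.0203, 0.0995], [0.0198, 0.1105]]
40 107.0 [[-0.0017, 0.0077], [-0.0036, 0.0153]]
[-0.10859502  0.11055844]
```

Emit:
servo_tool(targets=[{"hand": 1,"x": 0.0283,"y": 0,"z": -0.0138,"roll": 0},{"hand": 1,"x": 0.0396,"y": 0,"z": -0.0147,"roll": 0},{"hand": 1,"x": 0.0511,"y": 0,"z": -0.0151,"roll": 0},{"hand": 1,"x": 0.0623,"y": 0,"z": -0.0155,"roll": 0},{"hand": 1,"x": 0.0734,"y": 0,"z": -0.0155,"roll": 0},{"hand": 1,"x": 0.0846,"y": 0,"z": -0.0149,"roll": 0},{"hand": 1,"x": 0.0957,"y": 0,"z": -0.0138,"roll": 0},{"hand": 1,"x": 0.1068,"y": 0,"z": -0.0121,"roll": 0},{"hand": 1,"x": 0.1177,"y": 0,"z": -0.0099,"roll": 0},{"hand": 1,"x": 0.1285,"y": 0,"z": -0.0071,"roll": 0}])

```text
time: 20.52
tool_pos: [0.5397, 0.1998, 0.253]
tcp_rot: [-0.239, 3.126, 0.002]
wrist_force: [1.8, -1.0, 6.6]
width: 0.0
grip_force: 2.8
```

Emit:
servo_tool(targets=[{"hand": 1,"x": 0.0107,"y": 0,"z": 0.0033,"roll": 0},{"hand": 1,"x": 0.0212,"y": 0,"z": 0.0071,"roll": 0},{"hand": 1,"x": 0.0315,"y": 0,"z": 0.0115,"roll": 0},{"hand": 1,"x": 0.0415,"y": 0,"z": 0.0163,"roll": 0},{"hand": 1,"x": 0.0514,"y": 0,"z": 0.0217,"roll": 0},{"hand": 1,"x": 0.0609,"y": 0,"z": 0.0275,"roll": 0},{"hand": 1,"x": 0.0701,"y": 0,"z": 0.0338,"roll": 0},{"hand": 1,"x": 0.079,"y": 0,"z": 0.0406,"roll": 0},{"hand": 1,"x": 0.0876,"y": 0,"z": 0.0477,"roll": 0},{"hand": 1,"x": 0.0958,"y": 0,"z": 0.0553,"roll": 0}])

```text
time: 21.35
tool_pos: [0.4898, 0.1921, 0.2211]
tcp_rot: [0.24, -3.132, 0.0]
wrist_force: [0.9, 0.1, 2.4]
width: 0.0
grip_force: 1.2
```

```bash
cat > head.py <<'E'
from go import *
from st import stand,pol
# head angle by matching rendered dark silhouettes of the cups to the picture
p=np.load("stand.npy")
im=read_camera("side");b=cv2.imread("pics/side4.png")[:,:,::-1]
g=cv2.cvtColor(im,7).astype(float)
def hull(h,y,r,lo,hi):
    a=h+np.radians(25);u=np.array([np.cos(a),0,np.sin(a)]);t=np.linspace(0,6.28,40)[:,None]
    P=np.vstack([np.array(pol(.018+k,a,y))+r*(np.cos(t)*u+np.sin(t)*[0,1,0]) for k in(lo,hi)])
    return cv2.convexHull(np.round(proj("side",stand(p,P))).astype(np.int32))
best=[]
for h in np.arange(0,1.96,.03):
    sc=[]
    for y,r in((.05,.019),(-.05,.014)):
        m=np.zeros(g.shape,np.uint8);cv2.fillConvexPoly(m,hull(h,y,r,.034,.083),1)
        ring=cv2.dilate(m,np.ones((7,7)))-cv2.dilate(m,np.ones((3,3)))
        sc.append(g[ring>0].mean()-g[m>0].mean())
    best.append((h,*np.round(sc,1)))
print(sorted(best,key=lambda v:-v[2])[:4],sorted(best,key=lambda v:-v[1])[:4])
c,sn=np.cos(p[2]),np.sin(p[2]);e=s["tool_pos"]-[p[0],p[1],0]
print("tcp stand",(c*e[0]+sn*e[1]).round(4),(-sn*e[0]+c*e[1]).round(4),e[2].round(4))
cv2.imwrite("pics/side_last.png",im[:,:,::-1])
E
python3 head.py
```

```text
[(np.float64(0.8999999999999999), np.float64(72.5), np.float64(71.8)), (np.float64(0.87), np.float64(72.8), np.float64(66.1)), (np.float64(0.9299999999999999), np.float64(68.5), np.float64(65.6)), (np.float64(0.96), np.float64(57.1), np.float64(49.6))] [(np.float64(0.87), np.float64(72.8), np.float64(66.1)), (np.float64(0.8999999999999999), np.float64(72.5), np.float64(71.8)), (np.float64(0.84), np.float64(69.8), np.float64(49.2)), (np.float64(0.9299999999999999), np.float64(68.5), np.float64(65.6))]
tcp stand -0.067 0.1479 0.2211
```

Head measured at about 0.89 rad, on track with the plan. I'll continue the arc.

Emit:
servo_tool(targets=[{"hand": 1,"x": 0.0078,"y": 0,"z": 0.008,"roll": 0},{"hand": 1,"x": 0.0152,"y": 0,"z": 0.0164,"roll": 0},{"hand": 1,"x": 0.0222,"y": 0,"z": 0.0251,"roll": 0},{"hand": 1,"x": 0.0287,"y": 0,"z": 0.0342,"roll": 0},{"hand": 1,"x": 0.0359,"y": 0,"z": 0.0435,"roll": 0},{"hand": 1,"x": 0.0429,"y": 0,"z": 0.0532,"roll": 0},{"hand": 1,"x": 0.0494,"y": 0,"z": 0.0632,"roll": 0},{"hand": 1,"x": 0.0555,"y": 0,"z": 0.0733,"roll": 0},{"hand": 1,"x": 0.061,"y": 0,"z": 0.0837,"roll": 0},{"hand": 1,"x": 0.0659,"y": 0,"z": 0.0943,"roll": 0}])

```text
time: 22.23
tool_pos: [0.4583, 0.1874, 0.1745]
tcp_rot: [-0.24, 3.131, 0.0]
wrist_force: [4.6, 0.8, 0.7]
width: 0.004
grip_force: 2.0
```

Emit:
servo_tool(targets=[{"hand": 1,"x": 0.0044,"y": 0,"z": 0.0108,"roll": 0},{"hand": 1,"x": 0.0084,"y": 0,"z": 0.0216,"roll": 0},{"hand": 1,"x": 0.0117,"y": 0,"z": 0.0326,"roll": 0},{"hand": 1,"x": 0.0145,"y": 0,"z": 0.0437,"roll": 0},{"hand": 1,"x": 0.0168,"y": 0,"z": 0.0549,"roll": 0},{"hand": 1,"x": 0.0185,"y": 0,"z": 0.066,"roll": 0},{"hand": 1,"x": 0.0197,"y": 0,"z": 0.0772,"roll": 0},{"hand": 1,"x": 0.0203,"y": 0,"z": 0.0884,"roll": 0},{"hand": 1,"x": 0.0203,"y": 0,"z": 0.0995,"roll": 0},{"hand": 1,"x": 0.0203,"y": 0,"z": 0.0995,"roll": 0}])

```text
time: 23.07
tool_pos: [0.4469, 0.1854, 0.1234]
tcp_rot: [0.24, -3.13, 0.001]
wrist_force: [-0.9, -0.2, 0.6]
width: 0.006
grip_force: 0.0
```

```bash
python3 head.py
```

```text
[(np.float64(1.05), np.float64(-42.4), np.float64(30.4)), (np.float64(1.8599999999999999), np.float64(59.5), np.float64(29.9)), (np.float64(1.02), np.float64(-37.2), np.float64(29.4)), (np.float64(0.99), np.float64(-29.8), np.float64(28.4))] [(np.float64(1.8599999999999999), np.float64(59.5), np.float64(29.9)), (np.float64(1.89), np.float64(59.4), np.float64(28.3)), (np.float64(1.8299999999999998), np.float64(55.7), np.float64(26.9)), (np.float64(1.92), np.float64(54.3), np.float64(28.3))]
tcp stand -0.1105 0.1478 0.1234
```

Emit:
servo_tool(targets=[{"hand": 1,"x": -0.002,"y": 0,"z": 0.006,"roll": 0},{"hand": 1,"x": -0.003,"y": 0,"z": 0.012,"roll": 0},{"hand": 1,"x": -0.004,"y": 0,"z": 0.018,"roll": 0},{"hand": 1,"x": -0.004,"y": 0,"z": 0.022,"roll": 0},{"hand": 1,"x": -0.004,"y": 0,"z": 0.022,"roll": 0}])

```text
time: 23.53
tool_pos: [0.4489, 0.1859, 0.1175]
tcp_rot: [0.24, -3.129, 0.001]
wrist_force: [-13.8, -4.0, 29.6]
width: 0.0
grip_force: 14.8
```

```bash
python3 head.py
```

```text
[(np.float64(1.89), np.float64(55.4), np.float64(33.1)), (np.float64(1.05), np.float64(-33.3), np.float64(32.5)), (np.float64(1.92), np.float64(55.3), np.float64(31.5)), (np.float64(1.8599999999999999), np.float64(49.7), np.float64(30.9))] [(np.float64(1.89), np.float64(55.4), np.float64(33.1)), (np.float64(1.92), np.float64(55.3), np.float64(31.5)), (np.float64(1.95), np.float64(52.1), np.float64(28.3)), (np.float64(1.8599999999999999), np.float64(49.7), np.float64(30.9))]
tcp stand -0.1084 0.148 0.1175
```

Emit:
servo_tool(targets=[{"hand": 1,"x": 0,"y": 0,"z": -0.02,"roll": 0},{"hand": 1,"x": 0,"y": 0,"z": -0.05,"roll": 0},{"hand": 1,"x": 0,"y": 0.04,"z": -0.12,"roll": 0},{"hand": 1,"x": 0,"y": 0.1,"z": -0.19,"roll": 0},{"hand": 1,"x": 0,"y": 0.18,"z": -0.24,"roll": 0},{"hand": 1,"x": 0,"y": 0.24,"z": -0.26,"roll": 0},{"hand": 1,"x": 0,"y": 0.3,"z": -0.26,"roll": 0},{"hand": 1,"x": 0,"y": 0.3,"z": -0.26,"roll": 0}])

```text
time: 24.25
tool_pos: [0.4269, 0.3395, 0.2455]
tcp_rot: [-0.246, 3.129, 0.007]
wrist_force: [-0.9, -0.8, -0.2]
width: -0.003
grip_force: 0.0
```

```bash
python3 head.py; python3 - <<'E'
from st import *
# bystander changes since the start (side view, right half) and bar centre from the side view
a=cv2.imread("pics/side0.png",0).astype(int);b=cv2.imread("pics/side_last.png",0).astype(int)
for nm,(x,y,w,h) in dict(petri=(338,340,38,32),bottle=(372,365,34,50),tube=(262,205,16,32)).items(): print(nm,abs(a-b)[y:y+h,x:x+w].mean().round(1))
p=np.load("stand.npy");g=b
for h in np.arange(1.77,1.98,.03):
    m=np.zeros(g.shape,np.uint8);A=h-np.radians(5)
    q=proj("side",stand(p,[pol(.115,A,.114),pol(.115,A,.176)]));cv2.line(m,*[tuple(int(round(v)) for v in k) for k in q],1,3)
    print(h.round(2),g[m>0].mean().round(1))
E
```

```text
[(np.float64(1.89), np.float64(61.2), np.float64(50.4)), (np.float64(1.8599999999999999), np.float64(60.1), np.float64(48.6)), (np.float64(1.92), np.float64(60.2), np.float64(46.1)), (np.float64(1.95), np.float64(53.3), np.float64(41.3))] [(np.float64(1.89), np.float64(61.2), np.float64(50.4)), (np.float64(1.92), np.float64(60.2), np.float64(46.1)), (np.float64(1.8599999999999999), np.float64(60.1), np.float64(48.6)), (np.float64(1.8299999999999998), np.float64(54.8), np.float64(40.7))]
tcp stand -0.1067 0.3032 0.2455
petri 2.6
bottle 2.3
tube 40.6
1.77 82.9
1.8 72.3
1.83 59.5
1.86 48.9
1.89 37.4
1.92 21.7
1.95 27.0
```

```bash
python3 - <<'E'
import cv2
from workcell import ticket
a=cv2.imread("pics/side0.png",0).astype(int)
for n in("side3","side4"): print(n,abs(a-cv2.imread(f"pics/{n}.png",0).astype(int))[205:237,262:278].mean())
print(ticket.finish_job())
E
```

```text
side3 6.37109375
side4 5.205078125
the job is handed in; nothing more can be done
None
```

Both cups are pushed home on their matching spigots, the lever is down at its stop (head about 1.92 rad), the petri dish and bottle look unmoved and I saw no contact with the tube (arm in the way at the end), and the job was handed in at about 24 s.

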